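# Shut the food box and snap its four tabs

## Task

Swing the teal lid of the white food box shut while its four red tabs are still up, then press the tabs down one after another around the rim until all four have snapped fully down and stay there. The lid must end flat on the box; leave the other things on the counter where they stand.

Things in the scene. Friction and masses are not known exactly. Their poses are not given: they have to be found in the camera images.
- box: White food box with bread rolls in it, standing fixed on the table; 140 deep (its x) by 200 wide (its y) by 85 tall (rim height), open on top, with a teal lid hinged along one long edge. Origin: centre of its underside. Its x axis points across the box from the hinge edge (the one nearer the robot) to the far edge, its y along the hinge to the left, its z up.
- lid_hinge (a point): Middle of the lid's hinge line: in the box's frame 70 towards -x from the box's centre, at rim height 85. Its frame turns with the lid: x runs from the hinge across the lid to its free edge, y along the hinge, z out of the lid's upper (outer) face.
- lid_middle (a point): Centre of the lid's upper (outer) face, 70 from the hinge line along the lid's x. The lid is a flat plate 148 x 208 x 8 thick, 0.2 kg: its underside lies in the hinge line's plane, its free edge 146 from the hinge line; low ribs (up to 2.5) on its upper face. Shut, its top is 93 above the table.
- lid (a joint): Opening angle of the lid in rad: 0 = shut flat on the rim, up to 1.6; it starts standing open and leaning a little over the box. The hinge is stiff: the lid stays where it is left and must be pushed shut (1 to 4 N near its free edge), from its outer face, which looks towards the robot while open. It stops at 0 on the rim. Standing open, its tabs reach up to 270 above the table.
- tab_far_left (a joint): Angle of the red snap tab on the far edge (opposite the hinge), left half of the lid, rad: 0 = up (starts here, sticking out 15 degrees above the lid's plane), 1.57 = snapped fully down against the box's wall. Over-centre spring: let go before about 0.8 it jumps back up, pressed past it, it snaps down by itself and stays (about 4 to 10 N on its middle).
- tab_far_left_press (a point): Point on the upper face of the red snap tab on the far edge (opposite the hinge), left half (left and right as seen by the robot, looking from the hinge), 24 out from the tab's hinge on the lid's edge; moves with the tab. The tab is 38 long outwards, 50 wide along the edge, 4 thick; with the lid shut and the tab up this point is about 97 above the table, and pushing straight down here by 20 to 28 snaps it.
- tab_far_right (a joint): Angle of the red snap tab on the far edge, right half of the lid, rad: 0 = up (starts here, sticking out 15 degrees above the lid's plane), 1.57 = snapped fully down against the box's wall. Over-centre spring: let go before about 0.8 it jumps back up, pressed past it, it snaps down by itself and stays (about 4 to 10 N on its middle).
- tab_far_right_press (a point): Point on the upper face of the red snap tab on the far edge, right half (left and right as seen by the robot, looking from the hinge), 24 out from the tab's hinge on the lid's edge; moves with the tab. The tab is 38 long outwards, 50 wide along the edge, 4 thick; with the lid shut and the tab up this point is about 97 above the table, and pushing straight down here by 20 to 28 snaps it.
- tab_left (a joint): Angle of the red snap tab in the middle of the left short edge of the lid, rad: 0 = up (starts here, sticking out 15 degrees above the lid's plane), 1.57 = snapped fully down against the box's wall. Over-centre spring: let go before about 0.8 it jumps back up, pressed past it, it snaps down by itself and stays (about 4 to 10 N on its middle).
- tab_left_press (a point): Point on the upper face of the red snap tab in the middle of the left short edge (left and right as seen by the robot, looking from the hinge), 24 out from the tab's hinge on the lid's edge; moves with the tab. The tab is 38 long outwards, 50 wide along the edge, 4 thick; with the lid shut and the tab up this point is about 97 above the table, and pushing straight down here by 20 to 28 snaps it.
- tab_right (a joint): Angle of the red snap tab in the middle of the right short edge of the lid, rad: 0 = up (starts here, sticking out 15 degrees above the lid's plane), 1.57 = snapped fully down against the box's wall. Over-centre spring: let go before about 0.8 it jumps back up, pressed past it, it snaps down by itself and stays (about 4 to 10 N on its middle).
- tab_right_press (a point): Point on the upper face of the red snap tab in the middle of the right short edge (left and right as seen by the robot, looking from the hinge), 24 out from the tab's hinge on the lid's edge; moves with the tab. The tab is 38 long outwards, 50 wide along the edge, 4 thick; with the lid shut and the tab up this point is about 97 above the table, and pushing straight down here by 20 to 28 snaps it.
- sauce: Bystander, not to be disturbed: yellow sauce bottle, 52 diameter, 125 tall; origin at the centre of its underside.
- spice: Bystander, not to be disturbed: spice jar with green cap, 48 diameter, 90 tall; origin at the centre of its underside.
- pot: Bystander, not to be disturbed: small open steel pot, 90 diameter, 80 tall; origin at the centre of its underside.
- bowl: Bystander, not to be disturbed: white bowl, 100 diameter, 45 tall; origin at the centre of its underside.
- spoon: Bystander, not to be disturbed: steel serving spoon lying flat, 200 long; origin at the centre of its underside (the spoon's lies about at mid-length).

How it is judged (in metres and radians):
On the way, in this order (a step that is already met when the one before it is completed fails the run):
1. the lid is shut with all four tabs still up (value of joint lid below 0.06 rad and value of joint each of tab_far_left, tab_far_right, tab_left, tab_right below 0.7 rad), for 0.2 s.
2. all four tabs have snapped down with the lid shut (value of joint lid below 0.06 rad and value of joint each of tab_far_left, tab_far_right, tab_left, tab_right above 1.4 rad), for 0.3 s.
At the end, for the whole second after the job is handed in: The lid is shut (joint below 0.06 rad) and each of the four tabs is snapped down (joint above 1.4 rad) (all of step 2); the robot touches nothing.
It fails at once if a bystander was moved by more than 30 mm (distance of any of sauce, spice, pot, bowl, spoon from where it was at the start of the episode above 0.03 m).
It fails at once if a standing bystander was tipped over (angle between any of sauce, spice, pot, bowl's own z axis and vertical above 0.5 rad).
It also fails if it takes over 61 s, if anything falls off the work surface, if the arm or the gripper's body presses on something with over 40 N, if the wrist force passes 120 N, or if a joint passes its speed limit or range.

## Robot

A 6-joint arm with a two-finger parallel gripper is mounted at the origin on the work surface. World frame = base frame: x ahead of the robot, y to its left, z up, the work surface at z = 0. Lengths are in m, angles in degrees, forces in N, time in s.
With the tool pointing down it reaches from about 0.3 to 0.75 m from the base axis. Payload 8.5 kg.
Tool frame: the origin (TCP) lies on the centre line of the jaws, within the pads' length; the fingertips stand 19 mm ahead of it and the grasp point (between the pads) is the TCP (env.tcp_to_tips is the z of the fingertips in the tool frame, in m); z points along the fingers, y is the line along which they close (so a half turn about z gives the same grasp; the last joint's range is limited). The gripper opens to 85 mm and grips with 20 to 120 N. Pads are 22 mm wide; open, the fingers measure 114 mm over their backs; the gripper's body (76 mm by 85 mm) begins 54 mm behind the grasp point. The pads swing forward as they close: fully open they stand 13 mm farther back than shut.
Start: joints at [-87.336, 21.807, 74.336, -0, 83.858, -12.336], TCP at [0.142, -0.531, 0.25] pointing down, gripper open.
Joint ranges: [-178.18, 178.18], [-50.72, 133.34], [12.68, 142.11], [-81.47, 261.47], [9.98, 163.14], [-165.26, 165.26]. Speed limits (degrees/s): [136.94, 136.94, 180, 180, 180, 180].

## Interface

Orientations are given as a 3x3 rotation matrix whose columns are the frame's x, y, z axes.
In Python, from rig import env gives the robot as it stands.
- The arm moves only by the tool servo_tool, never from a script. Its argument "steps" is a list of rows, each an object of numbers: "tx", "ty", "tz": the shift along the world's x, y, z in cm; "yaw": the turn about the world's z in degrees; "claw": the finger opening in cm, from 0 to 8.54. In form: [{"tx": .., "ty": .., "tz": .., "yaw": .., "claw": ..}, ...]. A call has 1 to 20 rows; each row shifts and turns the commanded pose from where the row before left it; what a row does not reach is not made up. A row lasts 1/10 s, in which the tool goes at most 50 mm and 8.59 degrees, less where a joint would pass 70% of its speed; a pose out of reach is approached as far as the arm can. A call with a gripper value outside its range is refused whole. The fingers move at their own pace and stop on an object; "newtons" is the grip in N (left out, the last holds). Time passes only in rows, so rows that do not move let the fingers close. It gives the time, the measured TCP pose, the force, the opening and the grip force at its end, in the units of the state.
- env.observe(): the state, without advancing time (a new reading comes with each control period).
- env.get_image(name): name is "side" or "top" or "wrist"; returns (picture, depth): 480x640x3 uint8, red, green, blue; 480x640 float32, m along the optical axis (not along the pixel's ray), 0 where there is no reading.
- env.camera_model(name): a dict with "fovy" (degrees; the focal length in pixels is half the picture's height over the tangent of half this angle, whatever the lens; pixels are square), "cx", "cy" (the principal point, pixels), "dist_coeffs" ([k1, k2, p1, p2, k3] as OpenCV has them; the pictures are not rectified), "T" (4x4, takes a point from camera to world coordinates). Camera axes: x right, y down, z forward; pixel columns grow to the right and rows downward; lengths in m; the calibration is good to about 2 mm. A picture is of the moment at which its call begins: read the wrist's pose just before it. camera_model takes no time and is no camera call; for the wrist camera it gives the pose at the moment of the call.
- env.close_job(): hands the job in; it is judged then, once.
The state is a dict: "time_s": time; "q": joint angles; "qvel": joint speeds; "joint_efforts": joint torques, N m; "position": TCP position; "tool_rot": TCP orientation; "ft_force": force on the tool from outside, world axes, zero at the start; "wrist_torque": the same for the moment, N m; "grip_width": finger opening in m; "gripper_force": force on a finger pad.
Only numpy, scipy, OpenCV 4.12 (cv2) and the standard library are available. Lean on these libraries where they do the work, as an engineer would, in place of code of your own. Each camera call takes 0.05 s, during which the arm holds its last target. There are 200 camera calls.

## Working session

There is one attempt and no reset: what is moved stays moved. The work goes in short steps, Python scripts to look and compute and a tool call to move; the robot and the scene stay as the last step left them, time stands still between calls to the robot, and variables do not carry over. Pictures are saved under pics/ and viewed, at most 10 in all, crops included, and the job is handed in when it is done.

Besides the shell and the picture viewer there is one more tool, called after "Request:" as a command line: name --argument value ..., lists and objects as JSON in quotes. servo_tool: Moves the arm, as the interface text tells. Its arguments: {"type":"object","properties":{"steps":{"type":"array"},"newtons":{"type":"number"}},"required":["steps"]}

```bash
mkdir -p pics; cat > h.py <<'E'
import numpy as np, cv2
from rig import env
def cloud(n):
    im,d=env.get_image(n); m=env.camera_model(n)
    f=240/np.tan(np.radians(m["fovy"])/2)
    K=np.array([[f,0,m["cx"]],[0,f,m["cy"]],[0,0,1]])
    uv=np.stack(np.meshgrid(np.arange(640.),np.arange(480.)),-1).reshape(-1,1,2)
    r=cv2.undistortPoints(uv,K,np.array(m["dist_coeffs"])).reshape(480,640,2)
    P=np.dstack([r*d[...,None],d])@m["T"][:3,:3].T+m["T"][:3,3]
    P[d==0]=np.nan
    return im,P
E
python3 - <<'E'
from h import *
for n in("side","top"):
    im,P=cloud(n); cv2.imwrite(f"pics/{n}0.png",im[...,::-1]); np.savez(f"{n}0.npz",im=im,P=P)
    print(n,env.camera_model(n)["T"][:3].round(3).tolist())
    hsv=cv2.cvtColor(im,cv2.COLOR_RGB2HSV)
    h,s,v=[hsv[...,i].astype(int) for i in range(3)]
    red=((h<8)|(h>172))&(s>130)&(v>80)
    k,l,st,c=cv2.connectedComponentsWithStats(red.astype(np.uint8))
    for i in range(1,k):
        if st[i,4]>60: print("red",c[i].round(),st[i,4],np.nanmedian(P[l==i],0).round(3))
    teal=(h>78)&(h<98)&(s>90)
    p=P[teal];p=p[~np.isnan(p[:,0])];print("teal",len(p),np.percentile(p,[2,50,98],axis=0).round(3).tolist())
E
```

```text
side [[-0.807, -0.463, 0.366, 0.238], [-0.59, 0.622, -0.515, 0.586], [0.01, -0.631, -0.775, 0.886]]
red [410. 157.] 70 [ 0.537 -0.112  0.236]
red [429. 166.] 127 [ 0.528 -0.208  0.155]
red [402. 191.] 96 [ 0.501 -0.019  0.235]
red [412. 247.] 110 [0.442 0.02  0.163]
red [339. 285.] 121 [0.516 0.161 0.125]
teal 2238 [[0.43, -0.182, 0.096], [0.484, -0.076, 0.164], [0.541, 0.012, 0.217]]
top [[0.02, -0.994, 0.11, 0.47], [-1.0, -0.02, -0.001, 0.032], [0.003, -0.11, -0.994, 1.368]]
red [398. 276.] 94 [ 0.544 -0.126  0.238]
red [432. 287.] 163 [ 0.528 -0.206  0.158]
red [256. 288.] 96 [0.52  0.157 0.125]
red [348. 294.] 112 [ 0.507 -0.03   0.236]
red [322. 326.] 151 [0.444 0.018 0.159]
teal 3205 [[0.433, -0.186, 0.097], [0.489, -0.09, 0.165], [0.546, 0.004, 0.218]]
```

View pics/top0.png

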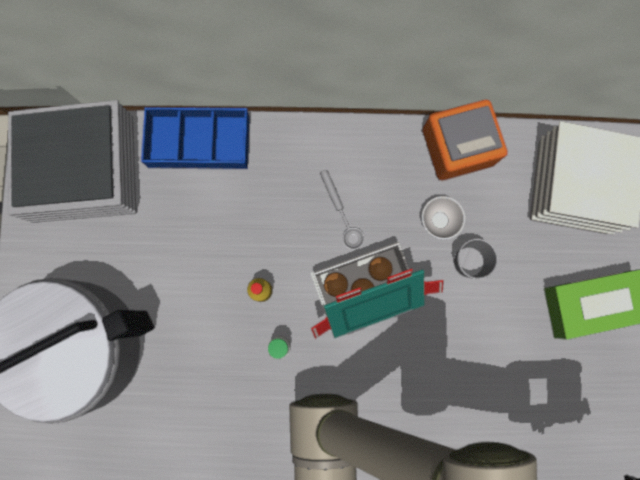

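View pics/side0.png

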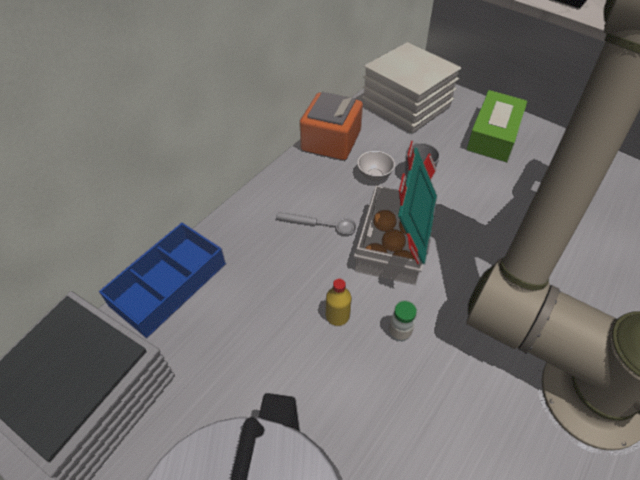

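```bash
python3 - <<'E'
from h import *
D=np.load("top0.npz");im,P=D["im"],D["P"]
hsv=cv2.cvtColor(im,cv2.COLOR_RGB2HSV).astype(int)
teal=(hsv[...,0]>78)&(hsv[...,0]<98)&(hsv[...,1]>90)
p=P[teal];p=p[~np.isnan(p[:,0])]
c=np.median(p,0)
for _ in range(3):
    c=p.mean(0);n=np.linalg.svd(p-c,full_matrices=False)[2][2];p=p[abs((p-c)@n)<.004]
print("lid plane",c,n,len(p))
# heights of everything, objects map
z=P[...,2]; m=((z>.015)&(z<.3)).astype(np.uint8)
m[:, :]=cv2.morphologyEx(m,cv2.MORPH_OPEN,np.ones((3,3),np.uint8))
k,l,st,cc=cv2.connectedComponentsWithStats(m)
for i in range(1,k):
    if st[i,4]>80:
        q=P[l==i];print(cc[i].round(),st[i,4],np.nanpercentile(q,[1,99],axis=0).round(3).tolist())
E
```

```text
lid plane [ 0.48984687 -0.0929164   0.16229762] [-0.8275005  -0.3141444   0.46535601] 2877
[368.   7.] 8607 [[1.202, -0.746, 0.017], [1.21, 0.821, 0.126]]
[ 70. 161.] 13724 [[0.672, 0.462, 0.032], [0.921, 0.726, 0.14]]
[464. 139.] 4857 [[0.785, -0.379, 0.021], [0.942, -0.214, 0.133]]
[192. 136.] 2495 [[0.803, 0.2, 0.016], [0.934, 0.438, 0.065]]
[587. 179.] 10292 [[0.669, -0.673, 0.023], [0.886, -0.468, 0.15]]
[331. 188.] 222 [[0.719, -0.022, 0.015], [0.801, 0.023, 0.026]]
[445. 216.] 897 [[0.644, -0.301, 0.015], [0.739, -0.206, 0.051]]
[485. 256.] 632 [[0.553, -0.367, 0.017], [0.639, -0.297, 0.085]]
[371. 294.] 6150 [[0.427, -0.218, 0.023], [0.619, 0.034, 0.255]]
[459. 265.] 130 [[0.559, -0.305, 0.017], [0.61, -0.279, 0.085]]
[595. 304.] 4948 [[0.427, -0.7, 0.021], [0.57, -0.503, 0.082]]
[ 66. 348.] 17243 [[0.246, 0.406, 0.035], [0.52, 0.662, 0.271]]
[260. 290.] 477 [[0.494, 0.132, 0.021], [0.543, 0.18, 0.129]]
[279. 347.] 404 [[0.375, 0.088, 0.019], [0.416, 0.132, 0.097]]
[320. 436.] 4837 [[0.142, -0.053, 0.125], [0.302, 0.078, 0.295]]
```

Top view: box around pixel (365,275), with the lid leaning over it and the outer face toward the robot. The pot is at (474,258), bowl at (443,217), sauce at (259,289) and spice at (278,348). The side view agrees. The lid is open about 62°, and box yaw is about 20.7°. Next I check the rim and the tool's yaw.

```bash
python3 - <<'E'
from h import *
print(env.tcp_to_tips); s=env.observe(); print(s["tool_rot"],s["position"],s["ft_force"],s["grip_width"],s["time_s"])
bx=np.array([.935,.355,0]);by=np.array([-.355,.935,0])
for n in("top","side"):
    D=np.load(n+"0.npz");im,P=D["im"],D["P"]
    hs=cv2.cvtColor(im,cv2.COLOR_RGB2HSV).astype(int)
    m=(hs[...,1]<60)&(P[...,2]>.08)&(P[...,2]<.09)
    q=P[m]; q=q[np.linalg.norm(q[:,:2]-[.5256,-.0797],axis=1)<.15]
    print(n,len(q),np.percentile(q@bx,[1,5,50,90,95,99]).round(3),np.percentile(q@by,[1,5,95,99]).round(3))
E
```

```text
0.019
[[ 9.65935268e-01  2.58783801e-01 -4.67734122e-05]
 [ 2.58783644e-01 -9.65934444e-01  1.29414954e-03]
 [ 2.89724888e-04 -1.26216888e-03 -9.99999161e-01]] [ 0.14234112 -0.53100995  0.24979516] [0.12281943 0.20293416 1.19470291] 0.08559563338235485 0.1
top 306 [0.385 0.387 0.53  0.533 0.534 0.534] [-0.36  -0.359 -0.161 -0.16 ]
side 375 [0.385 0.388 0.507 0.533 0.533 0.534] [-0.358 -0.356 -0.157 -0.156]
```

Request:
servo_tool --steps '[{"tx": 2.2,"ty": 3.2,"tz": -0.2,"yaw": 3,"claw": 0},{"tx": 2.2,"ty": 3.2,"tz": -0.2,"yaw": 3,"claw": 0},{"tx": 2.2,"ty": 3.2,"tz": -0.2,"claw": 0},{"tx": 2.2,"ty": 3.2,"tz": -0.2,"claw": 0},{"tx": 2.2,"ty": 3.2,"tz": -0.2,"claw": 0},{"tx": 2.2,"ty": 3.2,"tz": -0.2,"claw": 0},{"tx": 2.2,"ty": 3.2,"tz": -0.2,"claw": 0},{"tx": 2.2,"ty": 3.2,"tz": -0.2,"claw": 0},{"tx": 2.2,"ty": 3.2,"tz": -0.2,"claw": 0},{"tx": 2.2,"ty": 3.2,"tz": -0.2,"claw": 0},{"tx": 2.2,"ty": 3.2,"tz": -0.2,"claw": 0},{"tx": 2.2,"ty": 3.2,"tz": -0.2,"claw": 0},{"tx": 2.2,"ty": 3.2,"tz": -0.2,"claw": 0},{"claw": 0},{"claw": 0}]'

```text
invalid input at $.steps[2]: expected keys tx, ty, tz, yaw, claw
```

Request:
servo_tool --steps '[{"tx": 2.2,"ty": 3.2,"tz": -0.2,"yaw": 3,"claw": 0},{"tx": 2.2,"ty": 3.2,"tz": -0.2,"yaw": 3,"claw": 0},{"tx": 2.2,"ty": 3.2,"tz": -0.2,"yaw": 0,"claw": 0},{"tx": 2.2,"ty": 3.2,"tz": -0.2,"yaw": 0,"claw": 0},{"tx": 2.2,"ty": 3.2,"tz": -0.2,"yaw": 0,"claw": 0},{"tx": 2.2,"ty": 3.2,"tz": -0.2,"yaw": 0,"claw": 0},{"tx": 2.2,"ty": 3.2,"tz": -0.2,"yaw": 0,"claw": 0},{"tx": 2.2,"ty": 3.2,"tz": -0.2,"yaw": 0,"claw": 0},{"tx": 2.2,"ty": 3.2,"tz": -0.2,"yaw": 0,"claw": 0},{"tx": 2.2,"ty": 3.2,"tz": -0.2,"yaw": 0,"claw": 0},{"tx": 2.2,"ty": 3.2,"tz": -0.2,"yaw": 0,"claw": 0},{"tx": 2.2,"ty": 3.2,"tz": -0.2,"yaw": 0,"claw": 0},{"tx": 2.2,"ty": 3.2,"tz": -0.2,"yaw": 0,"claw": 0},{"tx": 0,"ty": 0,"tz": 0,"yaw": 0,"claw": 0},{"tx": 0,"ty": 0,"tz": 0,"yaw": 0,"claw": 0}]'

```text
time_s: 1.6
position: [0.4283, -0.1147, 0.224]
tool_rot: [[0.933, 0.36, -0.001], [0.36, -0.933, 0.0], [-0.001, -0.0, -1.0]]
ft_force: [-0.6, -0.2, -0.4]
grip_width: 0.0003
gripper_force: 0.0
```

Request:
servo_tool --steps '[{"tx": 1.8,"ty": 0.68,"tz": 0,"yaw": 0,"claw": 0},{"tx": 1.8,"ty": 0.68,"tz": 0,"yaw": 0,"claw": 0},{"tx": 1.8,"ty": 0.68,"tz": 0,"yaw": 0,"claw": 0},{"tx": 1.8,"ty": 0.68,"tz": 0,"yaw": 0,"claw": 0},{"tx": 1.1,"ty": 0.42,"tz": -0.75,"yaw": 0,"claw": 0},{"tx": 1.1,"ty": 0.42,"tz": -0.75,"yaw": 0,"claw": 0}]'

```text
time_s: 2.2
position: [0.5226, -0.0805, 0.2089]
tool_rot: [[0.934, 0.357, 0.0], [0.357, -0.934, -0.001], [-0.0, 0.001, -1.0]]
ft_force: [-1.7, -1.9, 2.8]
grip_width: -0.0002
gripper_force: 1.1
```

Request:
servo_tool --steps '[{"tx": 0.8,"ty": 0.3,"tz": -0.75,"yaw": 0,"claw": 0},{"tx": 0.8,"ty": 0.3,"tz": -0.75,"yaw": 0,"claw": 0},{"tx": 0.66,"ty": 0.25,"tz": -0.9,"yaw": 0,"claw": 0},{"tx": 0.66,"ty": 0.25,"tz": -0.9,"yaw": 0,"claw": 0},{"tx": 0.5,"ty": 0.2,"tz": -1.0,"yaw": 0,"claw": 0},{"tx": 0.5,"ty": 0.2,"tz": -1.0,"yaw": 0,"claw": 0}]'

```text
time_s: 2.8
position: [0.5619, -0.0645, 0.1554]
tool_rot: [[0.934, 0.358, -0.0], [0.358, -0.934, 0.0], [-0.0, -0.0, -1.0]]
ft_force: [-1.4, -1.3, 0.5]
grip_width: -0.0001
gripper_force: 0.7
```

Request:
servo_tool --steps '[{"tx": 0.33,"ty": 0.13,"tz": -1.08,"yaw": 0,"claw": 0},{"tx": 0.33,"ty": 0.13,"tz": -1.08,"yaw": 0,"claw": 0},{"tx": 0.1,"ty": 0.04,"tz": -0.7,"yaw": 0,"claw": 0},{"tx": 0.1,"ty": 0.04,"tz": -0.7,"yaw": 0,"claw": 0},{"tx": 0,"ty": 0,"tz": -0.4,"yaw": 0,"claw": 0},{"tx": 0,"ty": 0,"tz": -0.3,"yaw": 0,"claw": 0},{"tx": 0,"ty": 0,"tz": 0,"yaw": 0,"claw": 0}]'

```text
time_s: 3.5
position: [0.5699, -0.0613, 0.1134]
tool_rot: [[0.934, 0.358, -0.001], [0.358, -0.934, 0.0], [-0.001, -0.0, -1.0]]
ft_force: [0.0, 0.2, -0.3]
grip_width: -0.0001
gripper_force: 0.0
```

Request:
servo_tool --steps '[{"tx": 0,"ty": 0,"tz": -0.2,"yaw": 0,"claw": 0},{"tx": 0,"ty": 0,"tz": 0,"yaw": 0,"claw": 0}]'

```text
time_s: 3.7
position: [0.5701, -0.0613, 0.112]
tool_rot: [[0.934, 0.358, 0.0], [0.358, -0.934, -0.0], [0.0, 0.0, -1.0]]
ft_force: [-0.4, -0.6, 3.0]
grip_width: 0.0001
gripper_force: 1.3
```

Request:
servo_tool --steps '[{"tx": 0,"ty": 0,"tz": -0.2,"yaw": 0,"claw": 0},{"tx": 0,"ty": 0,"tz": 0,"yaw": 0,"claw": 0}]'

```text
time_s: 3.9
position: [0.5702, -0.0613, 0.1119]
tool_rot: [[0.934, 0.359, 0.002], [0.359, -0.934, -0.001], [0.001, 0.001, -1.0]]
ft_force: [-7.5, 1.0, 17.9]
grip_width: 0.0003
gripper_force: 9.1
```

The lid has bottomed out: 18 N at tip height 0.093. I'll lift off and look.

Request:
servo_tool --steps '[{"tx": 0,"ty": 0,"tz": 2,"yaw": 0,"claw": 0},{"tx": -3,"ty": -1.1,"tz": 4,"yaw": 0,"claw": 0},{"tx": -4,"ty": -1.5,"tz": 3,"yaw": 0,"claw": 0},{"tx": -4,"ty": -1.5,"tz": 1,"yaw": 0,"claw": 0},{"tx": 0,"ty": 0,"tz": 0,"yaw": 0,"claw": 0}]'

```text
time_s: 4.4
position: [0.4597, -0.1022, 0.2093]
tool_rot: [[0.934, 0.356, 0.001], [0.356, -0.934, -0.001], [0.001, 0.002, -1.0]]
ft_force: [1.1, 0.4, -0.7]
grip_width: 0.0001
gripper_force: 0.0
```

```bash
cat > tabs.py <<'E'
from h import *
import sys
bx=np.array([.935,.355,0]);by=np.array([-.355,.935,0])
for n in("top","side"):
    im,P=cloud(n); t=sys.argv[1]
    a=im[180:360,240:500] if n=="top" else im[100:300,330:480]
    cv2.imwrite(f"pics/{n}{t}.png",cv2.resize(a,None,fx=3,fy=3)[...,::-1])
    hs=cv2.cvtColor(im,cv2.COLOR_RGB2HSV).astype(int);h,s,v=hs[...,0],hs[...,1],hs[...,2]
    red=((h<8)|(h>172))&(s>130)&(v>60)
    k,l,st,c=cv2.connectedComponentsWithStats(red.astype(np.uint8))
    for i in range(1,k):
        if st[i,4]>25:
            q=P[l==i];q=q[~np.isnan(q[:,0])];m=np.median(q,0)
            print(n,"red",c[i].round(),st[i,4],m.round(3),"box",round(m@bx-.464,3),round(m@by+.260,3))
    q=P[(h>78)&(h<98)&(s>90)];q=q[~np.isnan(q[:,0])];print("teal z",np.percentile(q[:,2],[5,50,95]).round(4))
E
python3 tabs.py 1
```

```text
top red [371. 230.] 27 [ 0.651 -0.087  0.101] box 0.114 -0.052
top red [375. 240.] 298 [ 0.63  -0.094  0.095] box 0.092 -0.052
top red [330. 256.] 304 [0.593 0.003 0.095] box 0.091 0.052
top red [419. 269.] 296 [ 0.569 -0.189  0.095] box 0.001 -0.119
top red [256. 288.] 97 [0.52  0.157 0.126] box 0.078 0.223
top red [315. 307.] 321 [0.483 0.033 0.096] box -0.001 0.12
teal z [0.0895 0.0938 0.0982]
side red [406. 182.] 209 [ 0.568 -0.19   0.095] box -0.001 -0.12
side red [362. 194.] 201 [ 0.63  -0.092  0.095] box 0.093 -0.05
side red [351. 227.] 268 [0.593 0.006 0.095] box 0.093 0.055
side red [387. 260.] 245 [0.482 0.034 0.095] box -0.001 0.121
side red [339. 285.] 124 [0.517 0.161 0.124] box 0.076 0.227
teal z [0.0906 0.0932 0.0962]
```

Request:
servo_tool --steps '[{"tx": 0.53,"ty": 3.55,"tz": -1,"yaw": 0,"claw": 0},{"tx": 0.53,"ty": 3.55,"tz": -1,"yaw": 0,"claw": 0},{"tx": 0.53,"ty": 3.55,"tz": -1,"yaw": 0,"claw": 0},{"tx": 0.53,"ty": 3.55,"tz": -1,"yaw": 0,"claw": 0},{"tx": 0,"ty": 0,"tz": -1,"yaw": 0,"claw": 0},{"tx": 0,"ty": 0,"tz": -1,"yaw": 0,"claw": 0},{"tx": 0,"ty": 0,"tz": -1,"yaw": 0,"claw": 0},{"tx": 0,"ty": 0,"tz": -1,"yaw": 0,"claw": 0},{"tx": 0,"ty": 0,"tz": -1,"yaw": 0,"claw": 0},{"tx": 0,"ty": 0,"tz": -0.5,"yaw": 0,"claw": 0},{"tx": 0,"ty": 0,"tz": -0.5,"yaw": 0,"claw": 0}]'

```text
time_s: 5.6
position: [0.4836, 0.0407, 0.1077]
tool_rot: [[0.934, 0.358, -0.0], [0.358, -0.934, 0.001], [0.0, -0.001, -1.0]]
ft_force: [-5.2, 3.9, 14.0]
grip_width: -0.0
gripper_force: 7.2
```

Request:
servo_tool --steps '[{"tx": 0,"ty": 0,"tz": -0.5,"yaw": 0,"claw": 0},{"tx": 0,"ty": 0,"tz": -0.5,"yaw": 0,"claw": 0},{"tx": 0,"ty": 0,"tz": -0.5,"yaw": 0,"claw": 0},{"tx": 0,"ty": 0,"tz": -0.4,"yaw": 0,"claw": 0}]'

```text
time_s: 6.0
position: [0.4836, 0.0405, 0.0879]
tool_rot: [[0.934, 0.358, -0.001], [0.358, -0.934, 0.0], [-0.0, -0.0, -1.0]]
ft_force: [-1.0, -0.2, -0.1]
grip_width: -0.0002
gripper_force: 0.0
```

Contact force is gone at tip height 0.069, so the left tab snapped. Next is far left.

Request:
servo_tool --steps '[{"tx": 0,"ty": 0,"tz": 2.5,"yaw": 0,"claw": 0},{"tx": 0,"ty": 0,"tz": 2.5,"yaw": 0,"claw": 0},{"tx": 0,"ty": 0,"tz": 1.5,"yaw": 0,"claw": 0},{"tx": 2.9,"ty": -0.88,"tz": 0,"yaw": 0,"claw": 0},{"tx": 2.9,"ty": -0.88,"tz": 0,"yaw": 0,"claw": 0},{"tx": 2.9,"ty": -0.88,"tz": 0,"yaw": 0,"claw": 0},{"tx": 2.9,"ty": -0.88,"tz": 0,"yaw": 0,"claw": 0},{"tx": 0,"ty": 0,"tz": -1,"yaw": 0,"claw": 0},{"tx": 0,"ty": 0,"tz": -1.5,"yaw": 0,"claw": 0},{"tx": 0,"ty": 0,"tz": -1,"yaw": 0,"claw": 0},{"tx": 0,"ty": 0,"tz": -0.5,"yaw": 0,"claw": 0},{"tx": 0,"ty": 0,"tz": -0.5,"yaw": 0,"claw": 0}]'

```text
time_s: 7.2
position: [0.6, 0.0061, 0.1093]
tool_rot: [[0.934, 0.358, 0.002], [0.358, -0.934, 0.001], [0.003, 0.0, -1.0]]
ft_force: [0.7, 3.3, 13.4]
grip_width: -0.0
gripper_force: 7.1
```

Request:
servo_tool --steps '[{"tx": 0,"ty": 0,"tz": -0.5,"yaw": 0,"claw": 0},{"tx": 0,"ty": 0,"tz": -0.5,"yaw": 0,"claw": 0},{"tx": 0,"ty": 0,"tz": -0.5,"yaw": 0,"claw": 0},{"tx": 0,"ty": 0,"tz": -0.5,"yaw": 0,"claw": 0}]'

```text
time_s: 7.6
position: [0.5993, 0.0056, 0.088]
tool_rot: [[0.934, 0.358, -0.001], [0.358, -0.934, 0.0], [-0.001, -0.0, -1.0]]
ft_force: [0.2, 0.5, -0.0]
grip_width: 0.0002
gripper_force: 0.0
```

Request:
servo_tool --steps '[{"tx": 0,"ty": 0,"tz": 2.5,"yaw": 0,"claw": 0},{"tx": 0,"ty": 0,"tz": 2.5,"yaw": 0,"claw": 0},{"tx": 0,"ty": 0,"tz": 1.5,"yaw": 0,"claw": 0},{"tx": 1.26,"ty": -3.25,"tz": 0,"yaw": 0,"claw": 0},{"tx": 1.26,"ty": -3.25,"tz": 0,"yaw": 0,"claw": 0},{"tx": 1.26,"ty": -3.25,"tz": 0,"yaw": 0,"claw": 0},{"tx": 0,"ty": 0,"tz": 0,"yaw": 0,"claw": 0},{"tx": 0,"ty": 0,"tz": -1,"yaw": 0,"claw": 0},{"tx": 0,"ty": 0,"tz": -1.5,"yaw": 0,"claw": 0},{"tx": 0,"ty": 0,"tz": -1,"yaw": 0,"claw": 0},{"tx": 0,"ty": 0,"tz": -0.5,"yaw": 0,"claw": 0},{"tx": 0,"ty": 0,"tz": -0.5,"yaw": 0,"claw": 0}]'

```text
time_s: 8.8
position: [0.6379, -0.0903, 0.1091]
tool_rot: [[0.933, 0.36, 0.002], [0.36, -0.933, 0.001], [0.002, -0.0, -1.0]]
ft_force: [-0.7, 5.6, 13.7]
grip_width: 0.0003
gripper_force: 6.7
```

Request:
servo_tool --steps '[{"tx": 0,"ty": 0,"tz": -0.5,"yaw": 0,"claw": 0},{"tx": 0,"ty": 0,"tz": -0.5,"yaw": 0,"claw": 0},{"tx": 0,"ty": 0,"tz": -0.5,"yaw": 0,"claw": 0},{"tx": 0,"ty": 0,"tz": -0.5,"yaw": 0,"claw": 0}]'

```text
time_s: 9.2
position: [0.6373, -0.0915, 0.0878]
tool_rot: [[0.933, 0.359, -0.001], [0.359, -0.933, 0.0], [-0.001, -0.0, -1.0]]
ft_force: [-0.8, 1.5, 0.5]
grip_width: 0.0001
gripper_force: 0.0
```

Request:
servo_tool --steps '[{"tx": 0,"ty": 0,"tz": 2.5,"yaw": 0,"claw": 0},{"tx": 0,"ty": 0,"tz": 2.5,"yaw": 0,"claw": 0},{"tx": 0,"ty": 0,"tz": 1.5,"yaw": 0,"claw": 0},{"tx": -1.65,"ty": -2.65,"tz": 0,"yaw": 0,"claw": 0},{"tx": -1.65,"ty": -2.65,"tz": 0,"yaw": 0,"claw": 0},{"tx": -1.65,"ty": -2.65,"tz": 0,"yaw": 0,"claw": 0},{"tx": -1.65,"ty": -2.65,"tz": 0,"yaw": 0,"claw": 0},{"tx": 0,"ty": 0,"tz": -1,"yaw": 0,"claw": 0},{"tx": 0,"ty": 0,"tz": -1.5,"yaw": 0,"claw": 0},{"tx": 0,"ty": 0,"tz": -1,"yaw": 0,"claw": 0},{"tx": 0,"ty": 0,"tz": -0.5,"yaw": 0,"claw": 0},{"tx": 0,"ty": 0,"tz": -0.5,"yaw": 0,"claw": 0}]'

```text
time_s: 10.4
position: [0.572, -0.1985, 0.109]
tool_rot: [[0.933, 0.359, 0.001], [0.359, -0.933, -0.002], [-0.0, 0.002, -1.0]]
ft_force: [-4.0, -3.2, 11.0]
grip_width: -0.0002
gripper_force: 5.6
```

Request:
servo_tool --steps '[{"tx": 0,"ty": 0,"tz": -0.5,"yaw": 0,"claw": 0},{"tx": 0,"ty": 0,"tz": -0.5,"yaw": 0,"claw": 0},{"tx": 0,"ty": 0,"tz": -0.5,"yaw": 0,"claw": 0},{"tx": 0,"ty": 0,"tz": -0.5,"yaw": 0,"claw": 0}]'

```text
time_s: 10.8
position: [0.5716, -0.1976, 0.0878]
tool_rot: [[0.933, 0.359, -0.0], [0.359, -0.933, 0.0], [-0.0, -0.0, -1.0]]
ft_force: [0.7, 0.1, -1.0]
grip_width: 0.0002
gripper_force: 0.0
```

Request:
servo_tool --steps '[{"tx": 0,"ty": 0,"tz": 2.5,"yaw": 0,"claw": 0},{"tx": 0,"ty": 0,"tz": 4,"yaw": 0,"claw": 0},{"tx": 0,"ty": 0,"tz": 4,"yaw": 0,"claw": 0},{"tx": -3,"ty": -2,"tz": 2,"yaw": 0,"claw": 0},{"tx": -4,"ty": -2,"tz": 0,"yaw": 0,"claw": 0},{"tx": -4,"ty": -2,"tz": 0,"yaw": 0,"claw": 0},{"tx": -4,"ty": -2,"tz": 0,"yaw": 0,"claw": 0},{"tx": 0,"ty": 0,"tz": 0,"yaw": 0,"claw": 0},{"tx": 0,"ty": 0,"tz": 0,"yaw": 0,"claw": 0}]'

```text
time_s: 11.7
position: [0.4212, -0.2784, 0.2135]
tool_rot: [[0.934, 0.357, 0.0], [0.357, -0.934, 0.0], [0.0, -0.0, -1.0]]
ft_force: [0.3, -0.0, -0.8]
grip_width: -0.0003
gripper_force: 0.0
```

```bash
python3 tabs.py 2
```

```text
top red [376. 245.] 71 [ 0.62  -0.097  0.09 ] box 0.081 -0.05
top red [331. 261.] 66 [0.583 0.    0.09 ] box 0.081 0.053
top red [413. 271.] 31 [ 0.562 -0.178  0.092] box -0.001 -0.106
top red [256. 288.] 98 [0.52  0.157 0.126] box 0.078 0.223
top red [319. 305.] 90 [0.487 0.024 0.086] box 0.0 0.11
teal z [0.0895 0.0937 0.0982]
side red [366. 200.] 39 [ 0.615 -0.09   0.091] box 0.079 -0.042
side red [356. 232.] 51 [0.579 0.006 0.09 ] box 0.079 0.06
side red [387. 261.] 275 [0.487 0.026 0.079] box 0.0 0.111
side red [339. 285.] 123 [0.517 0.162 0.125] box 0.077 0.228
teal z [0.0906 0.0932 0.0961]
```

View pics/top2.png

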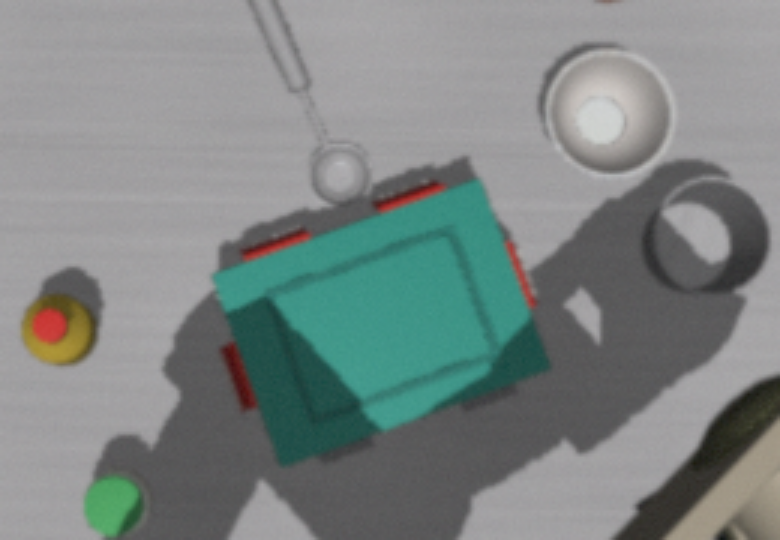

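View pics/side2.png

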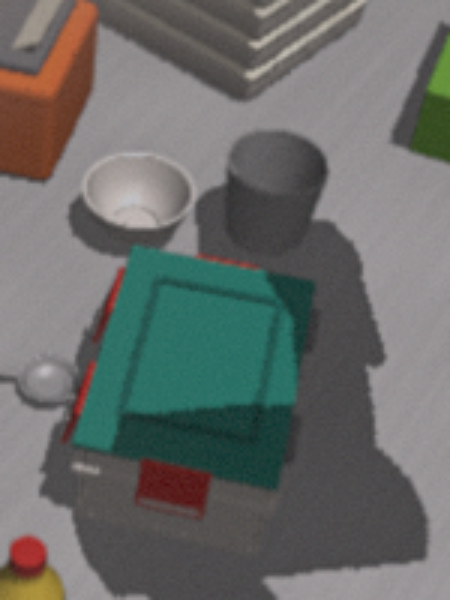

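Both views show the lid flat. Red strips hug all four walls: top (275,245), (410,197), (520,272), (238,375); side (172,487). The bystanders are in place. I'll check the left tab's angle numerically, since its strip looks a bit wide, and check how far out each tab's points lie.

```bash
python3 - <<'E'
from h import *
bx=np.array([.935,.355,0]);by=np.array([-.355,.935,0])
for n in("side","top"):
    im,P=cloud(n)
    hs=cv2.cvtColor(im,cv2.COLOR_RGB2HSV).astype(int);h,s,v=hs[...,0],hs[...,1],hs[...,2]
    red=((h<8)|(h>172))&(s>130)&(v>40)&(P[...,2]<.11)
    k,l,st,c=cv2.connectedComponentsWithStats(red.astype(np.uint8))
    for i in range(1,k):
        if st[i,4]<20: continue
        q=P[l==i];q=q[~np.isnan(q[:,0])]
        print(n,c[i].round(),"u",np.percentile(q@bx-.464,[5,50,95]).round(3),"v",np.percentile(q@by+.26,[5,50,95]).round(3),"z",np.percentile(q[:,2],[5,50,95]).round(3))
        if st[i,4]>200:
            w=np.linalg.svd(q-q.mean(0),full_matrices=False)[2][2];print("normal box",w@bx,w@by,w[2])
E
```

```text
side [366. 200.] u [0.077 0.079 0.084] v [-0.068 -0.039 -0.024] z [0.069 0.091 0.093]
side [356. 232.] u [0.077 0.079 0.084] v [0.033 0.06  0.078] z [0.069 0.091 0.094]
side [387. 261.] u [-0.021  0.     0.021] v [0.107 0.112 0.116] z [0.064 0.079 0.092]
normal box -0.01529694076403523 0.971118964421718 0.23859951406430846
top [376. 245.] u [0.078 0.08  0.085] v [-0.073 -0.052 -0.031] z [0.073 0.09  0.096]
top [331. 261.] u [0.077 0.08  0.085] v [0.031 0.052 0.075] z [0.071 0.09  0.095]
top [413. 272.] u [-0.02  -0.002  0.022] v [-0.108 -0.106 -0.105] z [0.087 0.092 0.096]
top [319. 305.] u [-0.021  0.     0.021] v [0.105 0.109 0.113] z [0.069 0.084 0.094]
```

The left tab lies 76° below the lid plane, which is 91° from its raised position, so it is fully down. The others show the same geometry.

```bash
python3 -c "
from rig import env
print(env.close_job())"
```

```text
the job is handed in; nothing more can be done
None
```

The lid is shut flat, all four tabs measure or look fully snapped down with the bystanders in place, and the job is handed in after about 12 s of robot time; no verdict came back.

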